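# Hold the upper jaw half level over the lower jaw for a bite check

### The arm

A 6-joint arm with a two-finger parallel gripper is mounted at the origin on the work surface. World frame = base frame: x ahead of the robot, y to its left, z up, the work surface at z = 0. Lengths are in m, angles in degrees, forces in N, time in s.
With the tool pointing down it reaches from about 0.4 to 0.825 m from the base axis. Payload 7 kg.
Tool frame: the origin (TCP) lies midway between the tips of the shut fingers; the grasp point (between the pads) lies 19 mm behind it (ctrl.hold_point_z is the distance from the TCP to the grasp point, in m); z points along the fingers, x is the direction in which the jaws open and shut, and the axes are right-handed (so a half turn about z gives the same grasp; the last joint's range is limited). The gripper opens to 88 mm and grips with 3 to 60 N. Pads are 19 mm wide; open, the fingers measure 130 mm over their backs; the gripper's body (78 mm by 193 mm) begins 47 mm behind the grasp point.
Start: joints at [86.809, 20.546, 0.682, 0, -70.136, -16.507], TCP at [0.228, 0.635, 0.227] pointing down, gripper open.
Joint ranges: [-176.03, 176.03], [-82.01, 121.73], [-58.28, 71.71], [-173.87, 95.51], [-174.79, -0.11], [-173.66, 173.66]. Speed limits (degrees/s): [136.94, 136.94, 172.46, 180, 180, 180].

### API

Orientations are given as [roll, pitch, yaw] about the fixed x, y, z axes, in that order (R = Rz(yaw) Ry(pitch) Rx(roll)).
In Python, from plant import ctrl gives the robot as it stands.
- The arm moves only by the tool apply_moves, never from a script. Its argument "motion" is a list of rows, each a list of 2 entries, a list of its own where there are three numbers: the shift along the world's x, y, z in cm, then the turn about the world's z in degrees. In form: [[[tx, ty, tz], roll], ...]. A call has 1 to 10 rows; each row is the pose to reach, as a shift and turn from the pose commanded when the call began; what a row does not reach only later rows make up. A row lasts 1/10 s, in which the tool goes at most 50 mm and 8.59 degrees, less where a joint would pass 70% of its speed; a pose out of reach is approached as far as the arm can. A call with a gripper value outside its range is refused whole. "hand" is the finger opening in cm, from 0 to 8.76, set as the call begins (left out, the last holds). The fingers move at their own pace and stop on an object; the grip force is fixed at half the most. Time passes only in rows, so rows that repeat a pose let the fingers close. It gives the time, the measured TCP pose, the force and the opening at its end, in the units of the state.
- ctrl.get_obs(): the state, without advancing time (a new reading comes with each control period).
- ctrl.snapshot(name): name is "scene" or "top" or "wrist"; returns (picture, depth): 480x640x3 uint8, blue, green, red; 480x640 float32, m along the optical axis (not along the pixel's ray), 0 where there is no reading.
- ctrl.camera_model(name): a dict with "fx", "fy", "cx", "cy" (pixels), "cam_to_world" (4x4, takes a point from camera to world coordinates); the wrist camera has in their place "tool_from_camera" (4x4, takes a point from camera to tool coordinates, whose origin is the TCP and whose axes are the tool frame's). Camera axes: x right, y down, z forward; pixel columns grow to the right and rows downward; lengths in m; the calibration is good to about 2 mm. A picture is of the moment at which its call begins: read the wrist's pose just before it. camera_model takes no time and is no camera call.
- ctrl.close_job(): hands the job in, once; it reports no verdict.
The state is a dict: "clock": time; "joint_pos": joint angles; "qvel": joint speeds; "tau": joint torques, N m; "tool_pos": TCP position; "orientation": TCP orientation; "force": force on the tool from outside, world axes, zero at the start; "moment": the same for the moment, N m; "opening": finger opening in m.
Only numpy, scipy, OpenCV 4.12 (cv2) and the standard library are available. Lean on these libraries where they do the work, as an engineer would, in place of code of your own. Each camera call takes 0.05 s, during which the arm holds its last target.

### The job

Get the jaw model ready for a bite check: take the folded white guard off the lower jaw and hang it astride the bar of the steel rail, then lift the upper half of the jaw model by its balance point and hold it level and still right above the lower half, jaw over jaw and pins over posts, with a gap of about 25 mm between the teeth. Finish while still holding it there, never let the two halves touch each other, and leave the carton, bowl and jar where they are.

Things in the scene. Friction and masses are not known exactly. Their poses are not given: they have to be found in the camera images.
- guard: Loose folded white sheet, a gabled roof open at both ends, 110-180 g, standing over the lower jaw. 80 mm long (x, the ridge), 90 wide (y), side walls 46 high, ridge underside 72 above the feet. Fin to grip on the ridge: 46 long (x), 10 thick (y), 76 to 110 above the feet. Origin: centre between the feet, z up. Hung along the bar (either way round) the origin is about 65 mm below the bar's axis.
- rail: Fixed steel rail: a horizontal round bar 12 mm thick and about 220 mm long on two upright end posts, its axis 170 mm above the table. Origin: on the table below the middle of the bar; the bar runs along the y axis, z up.
- lower_half: Fixed lower half of a jaw model: steel base 200 x 116 x 10 mm (x -122 to +78), plaster jaw 54 x 60 mm centred at x = +26, tooth tips 44 mm above the table, and two round rear posts, tops 44 mm up, at x = -93, y = +39 and -39. Origin: on the table, where the upper half's balance point belongs above it; x points from the posts to the jaw, z up.
- upper_half: Loose upper half, 290-430 g, standing on teeth and pins. Metal bar 12 x 12 mm, x -100 to +54, 46 to 58 above the underside; plaster jaw under its front at x = +26, topped by a plate 32 up; rear crossbar 94 long with two pins at x = -93, y +-39. Origin: at tooth-tip height below the balance point (on the bar, 23 mm ahead of its middle); x from pins to jaw, z up. Gap 25 = origin 69 above the table.
- upper_jaw (a point): Centre of the upper jaw's arch at the height of its tooth tips: x = +26 mm in the upper half's frame; same axes.
- lower_jaw (a point): Centre of the lower jaw's arch at the height of its tooth tips: x = +26 mm, 44 mm up in the lower half's frame; same axes.
- carton: Small white carton lying flat, 60 x 95 x 28 mm, a bystander. Origin: centre of its underside.
- bowl: Small white open bowl, 76 mm across, 34 mm high, a bystander. Origin: centre of its underside.
- jar: Small closed grey jar, 52 mm across, 46 mm high, a bystander. Origin: centre of its underside.
Mind the look-alikes: they are no part of the job. Leave any yellow look-alike of the upper_half alone. What is shaped like the guard but turquoise is not meant.

How it is judged:
By the outcome, as a careful person would: the job done as asked, in the order asked, and still so for the second after the job is handed in, while the arm keeps its last pose, push and grip.
It also fails if it takes over 67 s, if anything falls off the work surface, if the arm or the gripper's body presses on something with over 40 N, if the wrist force passes 120 N, or if a joint passes its speed limit or range.

## Working session

There is one attempt and no reset: what is moved stays moved. The work goes in short steps, Python scripts to look and compute and a tool call to move; the robot and the scene stay as the last step left them, time stands still between calls to the robot, and variables do not carry over. Pictures are saved under pics/ and viewed, and the job is handed in when it is done.

Besides the shell and the picture viewer there is one more tool, called as name([rows], argument=value, ...), one row to a line, values as JSON. apply_moves: Moves the arm, as the interface text tells. Its arguments: {"type":"object","properties":{"motion":{"type":"array"},"hand":{"type":"number"}},"required":["motion"]}

```bash
ls; mkdir -p pics; python3 - <<'E'
from plant import ctrl
import cv2,numpy as np,pickle
o=ctrl.get_obs();print(o)
for n in("scene","top","wrist"):
    p,d=ctrl.snapshot(n);cv2.imwrite(f"pics/{n}0.png",p);np.save(f"pics/{n}0.npy",d)
    print(n,ctrl.camera_model(n))
print(ctrl.hold_point_z)
E
```

```text
pics
{'clock': 0.0, 'joint_pos': array([ 8.68088608e+01,  2.05900046e+01,  6.33887846e-01, -2.09516132e-02,
       -7.01346934e+01, -1.65083662e+01]), 'qvel': array([-0.07205049, -0.02179509, -0.02450672, -0.04031795,  0.08074532,
       -0.12348059]), 'tau': array([ 1.10813248e-04, -5.82710302e+01,  2.93079096e+01,  6.99776977e+00,
        7.21077886e-03, -1.57907593e-04]), 'tool_pos': array([0.2273732 , 0.6350369 , 0.22563708]), 'orientation': array([-1.79993077e+02, -9.26639901e-02, -1.09706646e+02]), 'force': array([-0.11542664, -1.11611493,  0.6264414 ]), 'moment': array([-0.03534971, -0.02558749, -0.00648049]), 'opening': 0.08801335714347573}
scene {'fx': 585.700146351617, 'fy': 585.700146351617, 'cx': 325.64854143067095, 'cy': 240.68146308496122, 'cam_to_world': array([[ 0.15737512,  0.80804011, -0.56771846,  1.24952891],
       [ 0.98753798, -0.12798893,  0.09158365, -0.0519654 ],
       [ 0.00134159, -0.57505653, -0.81811258,  1.12400917],
       [ 0.        ,  0.        ,  0.        ,  1.        ]])}
top {'fx': 442.95410171690366, 'fy': 442.95410171690366, 'cx': 321.0404246443538, 'cy': 247.7572125509609, 'cam_to_world': array([[-0.01601335, -0.99659926,  0.08082998,  0.4375384 ],
       [-0.99982835,  0.0167137 ,  0.0079953 ,  0.06488129],
       [-0.00931908, -0.08068807, -0.99669584,  1.28746223],
       [ 0.        ,  0.        ,  0.        ,  1.        ]])}
wrist {'fx': 351.0515425984003, 'fy': 351.0515425984003, 'cx': 323.82402992954115, 'cy': 240.35343229947242, 'tool_from_camera': array([[ 9.99999596e-01,  5.45355809e-04, -7.14112158e-04,
         7.38005200e-04],
       [-3.09503944e-04,  9.55175169e-01,  2.96041044e-01,
        -8.03196447e-02],
       [ 8.43549905e-04, -2.96040704e-01,  9.55174953e-01,
        -1.58337806e-01],
       [ 0.00000000e+00,  0.00000000e+00,  0.00000000e+00,
         1.00000000e+00]])}
0.0188
```

View pics/scene0.png

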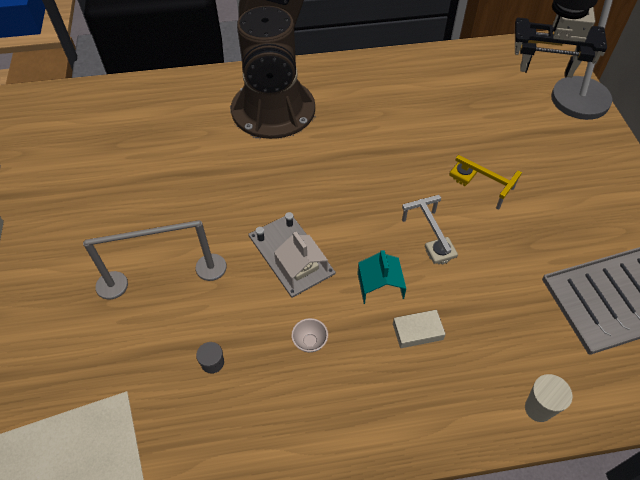

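View pics/top0.png

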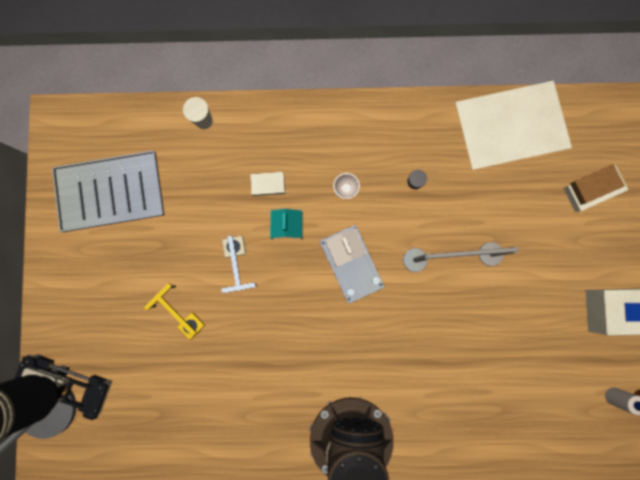

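View pics/wrist0.png

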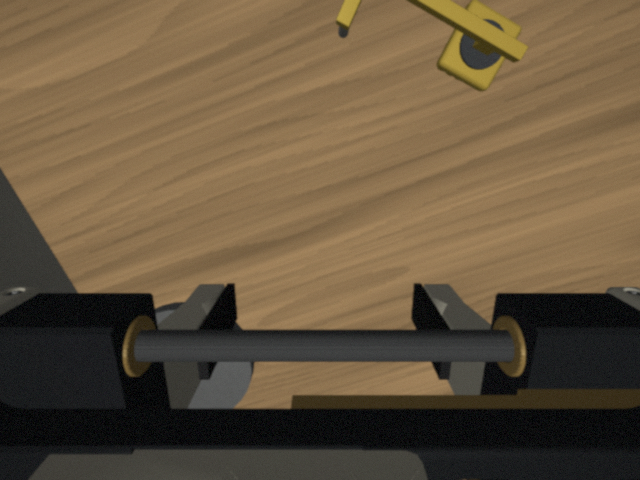

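The scene view shows the white guard on the lower half at about (300,255), the white upper half at (430,230), and the rail at (145,240). The turquoise and yellow look-alikes are at (382,275) and (485,175). Next I'll take enlarged crops to measure.

```bash
cat >h.py <<'E'
import numpy as np,cv2
from plant import ctrl
def cloud(n,d):
    c=ctrl.camera_model(n);v,u=np.mgrid[0:480,0:640]
    P=np.stack([(u-c['cx'])/c['fx']*d,(v-c['cy'])/c['fy']*d,d,np.ones_like(d)],-1)
    return (P@np.array(c['cam_to_world']).T)[...,:3]
def plane(n,u,v,z):
    c=ctrl.camera_model(n);T=np.array(c['cam_to_world'])
    r=T[:3,:3]@np.array([(u-c['cx'])/c['fx'],(v-c['cy'])/c['fy'],1]);t=T[:3,3]
    return t+r*(z-t[2])/r[2]
def proj(n,p):
    c=ctrl.camera_model(n);T=np.linalg.inv(c['cam_to_world']);q=T[:3,:3]@np.array(p)+T[:3,3]
    return np.array([q[0]/q[2]*c['fx']+c['cx'],q[1]/q[2]*c['fy']+c['cy']])
E
python3 - <<'E'
from h import *
s=cv2.imread('pics/scene0.png');t=cv2.imread('pics/top0.png')
a=cv2.resize(s[180:310,230:480],None,fx=3.2,fy=3.2,interpolation=cv2.INTER_CUBIC);cv2.imwrite('pics/c1.png',a)
b=cv2.resize(t[215:315,210:390],None,fx=4.4,fy=4.4,interpolation=cv2.INTER_CUBIC);cv2.imwrite('pics/c2.png',b)
for n in('top','scene'):
    d=np.load(f'pics/{n}0.npy');P=cloud(n,d)
    v,u=(200,100) if n=='top' else (350,100)
    print(n,[np.round(P[y,x],4) for y,x in [(350,100),(350,250),(200,300),(400,400) if n=='scene' else (280,450)]])
    np.save(f'pics/{n}P0.npy',P)
E
```

```text
top [array([0.2578, 0.7151, 0.0009]), array([0.2515, 0.2833, 0.0014]), array([ 0.6846,  0.1351, -0.0035]), array([ 0.4422, -0.2952,  0.0034])]
scene [array([ 0.6712, -0.4308,  0.0025]), array([ 0.7164, -0.1249, -0.0046]), array([ 0.3347,  0.031 , -0.0047]), array([ 0.8712,  0.1581, -0.    ])]
```

View pics/c1.png

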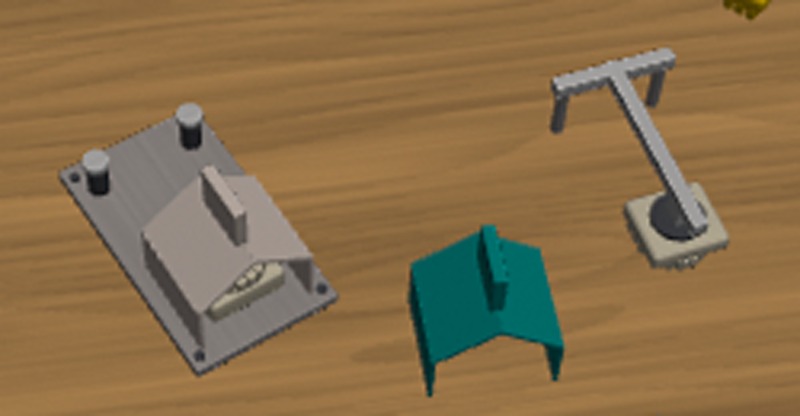

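View pics/c2.png

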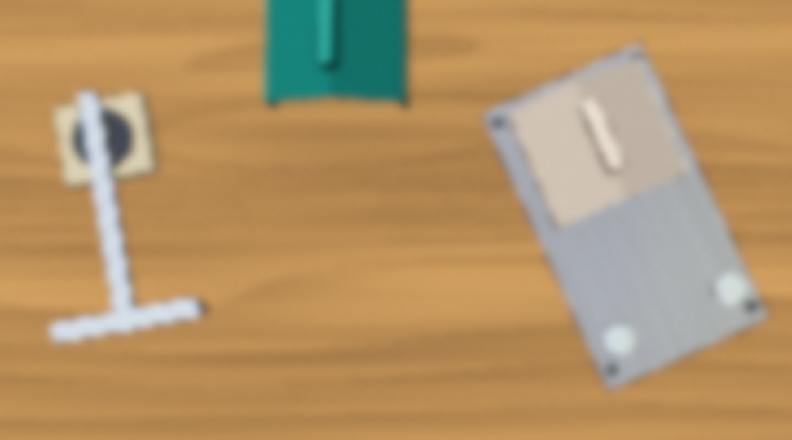

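```bash
python3 - <<'E'
from h import *
s=cv2.imread('pics/scene0.png');t=cv2.imread('pics/top0.png')
a=cv2.resize(s[210:310,70:240],None,fx=4.6,fy=4.6,interpolation=cv2.INTER_CUBIC);cv2.imwrite('pics/c3.png',a)
b=cv2.resize(t[230:290,390:530],None,fx=5.5,fy=5.5,interpolation=cv2.INTER_CUBIC);cv2.imwrite('pics/c4.png',b)
T=lambda x,y:((x+.5)/4.4-.5+210,(y+.5)/4.4-.5+215)
S=lambda x,y:((x+.5)/3.2-.5+230,(y+.5)/3.2-.5+180)
def pr(l,n,f,pts,z):
    print(l,n,[np.round(plane(n,*f(*p),z)[:2]*1000,1).tolist() for p in pts])
pr('corners','top',T,[(488,113),(638,45),(767,315),(612,387)],.01)
pr('corners','scene',S,[(200,373),(337,296),(62,177)],.01)
pr('posts','top',T,[(731,288),(620,340)],.044)
pr('posts','scene',S,[(95,160),(189,114)],.044)
pr('fin','top',T,[(588,100),(616,168)],.12)
pr('fin','scene',S,[(240,214),(207,169)],.12)
pr('xbar,front','top',T,[(50,331),(203,306),(87,93)],.058)
pr('xbar,front','scene',S,[(674,54),(553,82),(702,228)],.058)
# depth checks
P=np.load('pics/topP0.npy')
for n,xy in dict(fin=(602,135),base=(640,290),bar=(105,210),roofL=(560,150)).items():
    u,v=np.round(T(*xy)).astype(int);print(n,np.round(P[v,u]*1000,1))
E
```

```text
corners top [[562.9, 76.3], [606.3, -23.4], [427.4, -103.6], [382.4, -1.5]]
corners scene [[611.2, -22.6], [564.9, 79.8], [432.3, -101.8]]
posts top [[445.2, -76.7], [413.4, -5.5]]
posts scene [[446.0, -75.8], [415.4, -4.5]]
fin top [[558.9, 15.0], [517.6, -1.0]]
fin scene [[560.7, 14.9], [521.5, -1.7]]
xbar,front top [[425.0, 353.7], [439.1, 257.2], [575.2, 330.5]]
xbar,front scene [[426.7, 353.4], [438.4, 259.5], [579.4, 331.0]]
fin [538.5   8.1 119.4]
base [443.7 -20.9  11.1]
bar [501.4 319.7  60.9]
roofL [532.3  30.7  67.9]
```

View pics/c3.png

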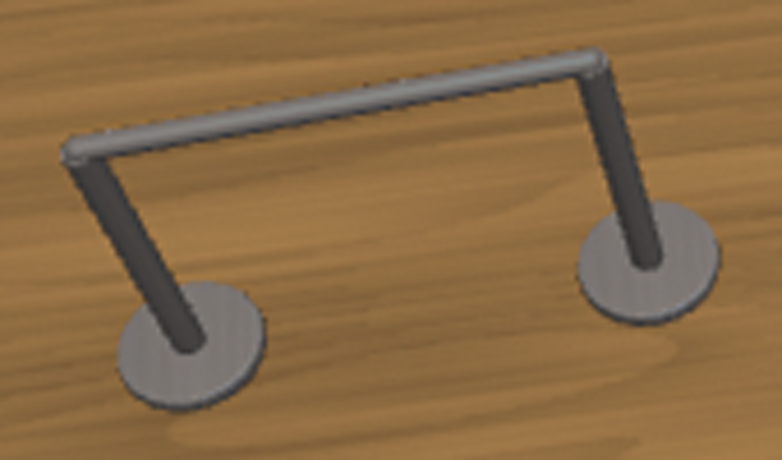

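View pics/c4.png

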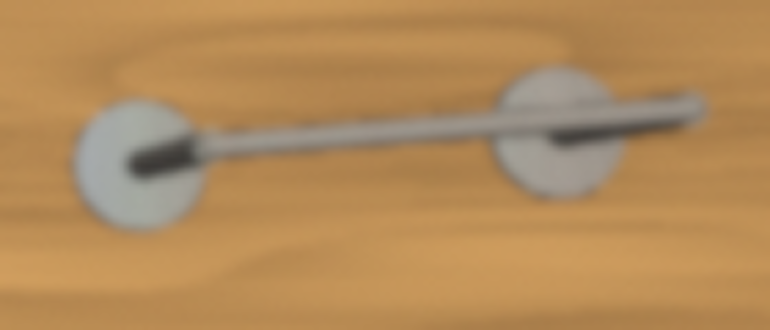

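```bash
python3 - <<'E'
from h import *
T=lambda x,y:((x+.5)/5.5-.5+390,(y+.5)/5.5-.5+230)
S=lambda x,y:((x+.5)/4.6-.5+70,(y+.5)/4.6-.5+210)
def pr(l,n,f,pts,z):
    q=[plane(n,*f(*p),z)[:2]*1000 for p in pts];d=q[0]-q[1]
    print(l,n,np.round(q,1).tolist(),'mid',np.round((q[0]+q[1])/2,1),'len',np.hypot(*d),'yaw',np.degrees(np.arctan2(-d[0],d[1])))
pr('disc','top',T,[(140,165),(559,132)],.006)
pr('disc','scene',S,[(649,262),(192,345)],.006)
pr('bar','top',T,[(198,146),(704,106)],.172)
pr('bar','scene',S,[(604,62),(66,152)],.172)
P=np.load('pics/topP0.npy')
for xy in[(250,142),(450,125)]:
    u,v=np.round(T(*xy)).astype(int);print(np.round(P[v-1:v+2,u]*1000,1).tolist())
E
```

```text
disc top [[502.6, -196.0], [516.3, -416.2]] mid [ 509.5 -306.1] len 220.64460425265457 yaw 3.564552805843348
disc scene [[503.7, -194.9], [516.9, -414.4]] mid [ 510.3 -304.7] len 219.86009347917528 yaw 3.4401240160493725
bar top [[502.4, -189.0], [516.9, -420.5]] mid [ 509.7 -304.8] len 232.00256234622242 yaw 3.5802201731710572
bar scene [[506.2, -188.5], [518.7, -419.0]] mid [ 512.5 -303.7] len 230.83510136546948 yaw 3.104152188153484
[[507.1, -211.7, 176.5], [504.4, -210.5, 180.8], [502.4, -212.7, 171.8]]
[[513.1, -301.8, 177.0], [510.5, -301.2, 178.5], [437.5, 64.9, 1287.5]]
```

apply_moves([
  [[2, -5, 2], -8],
  [[4, -10, 4], -16],
  [[6, -15, 6], -24],
  [[8, -20, 6], -32],
  [[10, -25, 6], -40],
  [[13, -29, 6], -48],
  [[16, -33, 6], -56],
  [[19, -37, 6], -64],
  [[22, -41, 6], -72],
  [[25, -45, 6], -80],
])

```text
clock: 1.15
tool_pos: [0.4613, 0.2062, 0.2869]
orientation: [180.0, 0.0, 170.0]
force: [1.8, 1.3, -1.1]
opening: 0.0876
```

apply_moves([
  [[1, -4, 0], -8],
  [[2, -8, 0], -16],
  [[4, -12, 0], -24],
  [[6, -17.8, 0], -32],
  [[6.1, -17.8, 0], -40],
  [[6.1, -17.8, -2], -48],
  [[6.1, -17.8, -4], -56.5],
  [[6.1, -17.8, -5], -56.5],
  [[6.1, -17.8, -5], -56.5],
  [[6.1, -17.8, -5], -56.5],
])

```text
clock: 2.15
tool_pos: [0.522, 0.0303, 0.2372]
orientation: [180.0, 0.0, 114.0]
force: [-0.1, -0.2, 0.2]
opening: 0.0879
```

```bash
python3 - <<'E'
from h import *
o=ctrl.get_obs();print(o['tool_pos'],o['orientation'],o['joint_pos'])
p,d=ctrl.snapshot('wrist');cv2.imwrite('pics/w1.png',p);np.save('pics/w1.npy',d)
E
```

```text
[0.52197655 0.03026205 0.23717289] [1.79978020e+02 2.37747705e-02 1.14030971e+02] [ 2.48572421e+01  5.71433098e+00 -1.74380532e+01  2.62035267e-02
 -6.68259829e+01 -9.08365740e+01]
```

View pics/w1.png

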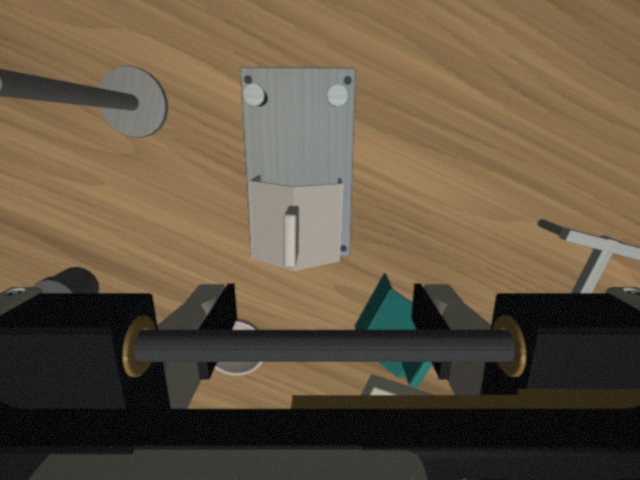

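```bash
cat >>h.py <<'E'
from scipy.spatial.transform import Rotation as Ro
def wT(o):
    T=np.eye(4);T[:3,:3]=Ro.from_euler('xyz',o['orientation'],degrees=True).as_matrix();T[:3,3]=o['tool_pos']
    return T@np.array(ctrl.camera_model('wrist')['tool_from_camera'])
def wplane(o,u,v,z):
    c=ctrl.camera_model('wrist');T=wT(o)
    r=T[:3,:3]@np.array([(u-c['cx'])/c['fx'],(v-c['cy'])/c['fy'],1]);t=T[:3,3]
    return t+r*(z-t[2])/r[2]
E
python3 - <<'E'
from h import *
p=cv2.imread('pics/w1.png');cv2.imwrite('pics/w1c.png',cv2.resize(p[55:285,220:380],None,fx=2.6,fy=2.6,interpolation=cv2.INTER_CUBIC))
p=cv2.resize(p[170:285,230:360],None,fx=5,fy=5,interpolation=cv2.INTER_CUBIC);cv2.imwrite('pics/w1d.png',p)
E
```

```text
(no output)
```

View pics/w1c.png

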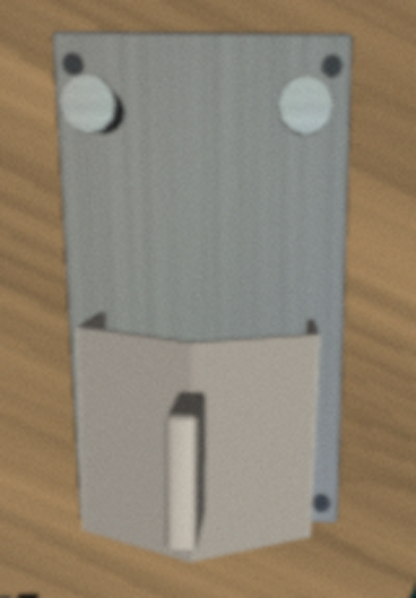

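View pics/w1d.png

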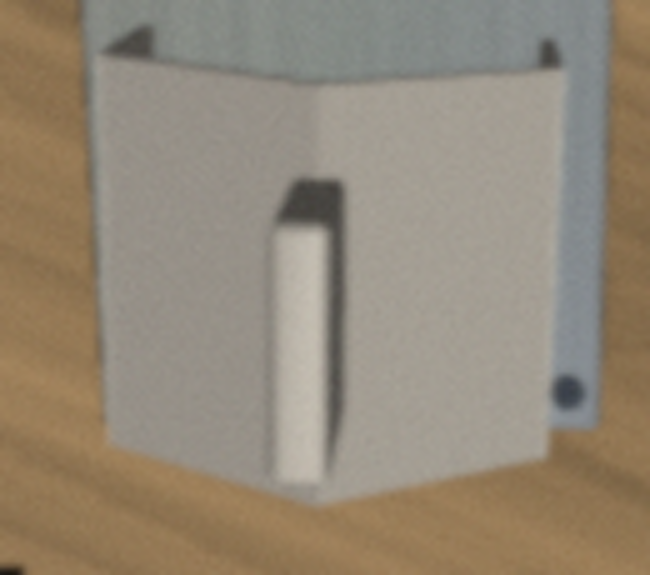

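```bash
python3 - <<'E'
from h import *
o=ctrl.get_obs()
f=lambda x,y,s,a,b:(a+(x+.5)/s-.5,b+(y+.5)/s-.5)
a=wplane(o,*f(301,225,5,230,170),.12);b=wplane(o,*f(299,485,5,230,170),.12)
print('fin',a,b,(a+b)/2,np.hypot(*(a-b)[:2]),np.degrees(np.arctan2(*(b-a)[1::-1])))
a=wplane(o,*f(88,103,2.6,220,55),.044);b=wplane(o,*f(306,104,2.6,220,55),.044)
d=b-a;m=(a+b)/2;y=np.arctan2(-d[0],d[1]);print('posts',a,b,m,np.hypot(*d[:2]),np.degrees(y),'origin',m[:2]+.093*np.array([np.cos(y),np.sin(y)]))
E
```

```text
fin [ 0.51811494 -0.00180185  0.12      ] [0.55981894 0.0149782  0.12      ] [0.53896694 0.00658817 0.12      ] 0.04495323763862932 21.917911423865082
posts [ 0.44531099 -0.07578767  0.044     ] [ 0.41392062 -0.00449576  0.044     ] [ 0.42961581 -0.04014172  0.044     ] 0.07789666963788432 23.764257537700257 origin [ 0.51473045 -0.00266509]
```

apply_moves([
  [[1.7, -2.35, -2], -2],
  [[1.7, -2.35, -4], -2],
  [[1.7, -2.35, -7], -2],
  [[1.7, -2.35, -10], -2],
  [[1.7, -2.35, -12], -2],
  [[1.7, -2.35, -13.5], -2],
  [[1.7, -2.35, -14.3], -2],
  [[1.7, -2.35, -14.3], -2],
  [[1.7, -2.35, -14.3], -2],
])

```text
clock: 3.1
tool_pos: [0.5394, 0.0068, 0.0945]
orientation: [179.9, 0.0, 111.9]
force: [0.3, 0.5, -0.7]
opening: 0.0877
```

apply_moves([
  [[0, 0, 0], 0],
  [[0, 0, 0], 0],
  [[0, 0, 0], 0],
  [[0, 0, 0], 0],
  [[0, 0, 0], 0],
  [[0, 0, 0], 0],
  [[0, 0, 0], 0],
  [[0, 0, 0], 0],
  [[0, 0, 0], 0],
  [[0, 0, 0], 0],
], hand=0)

```text
clock: 4.1
tool_pos: [0.5386, 0.0066, 0.0935]
orientation: [-180.0, -0.0, 111.8]
force: [-1.2, -0.0, 0.3]
opening: 0.0132
```

apply_moves([
  [[0, 0, 0], 0],
  [[0, 0, 0], 0],
  [[0, 0, 0], 0],
  [[0, 0, 1], 0],
  [[0, 0, 3], 0],
  [[0, 0, 5], 0],
  [[0, 0, 7], 0],
  [[0, 0, 9], 0],
  [[0, 0, 10], 0],
  [[0, 0, 10], 0],
])

```text
clock: 5.1
tool_pos: [0.5394, 0.0068, 0.1953]
orientation: [179.8, 0.0, 111.8]
force: [-1.0, 0.4, -2.1]
opening: 0.0096
```

```bash
python3 - <<'E'
from h import *
o=ctrl.get_obs();print(o['tool_pos'],o['orientation'],o['force'],o['opening'])
p,d=ctrl.snapshot('scene');cv2.imwrite('pics/s2.png',cv2.resize(p[130:330,180:440],None,fx=3,fy=3,interpolation=cv2.INTER_CUBIC))
E
```

```text
[0.53938997 0.00676692 0.19525088] [1.79827235e+02 1.19649423e-02 1.11805257e+02] [-1.03561603  0.38659349 -2.07643687] 0.009554711854542609
```

View pics/s2.png

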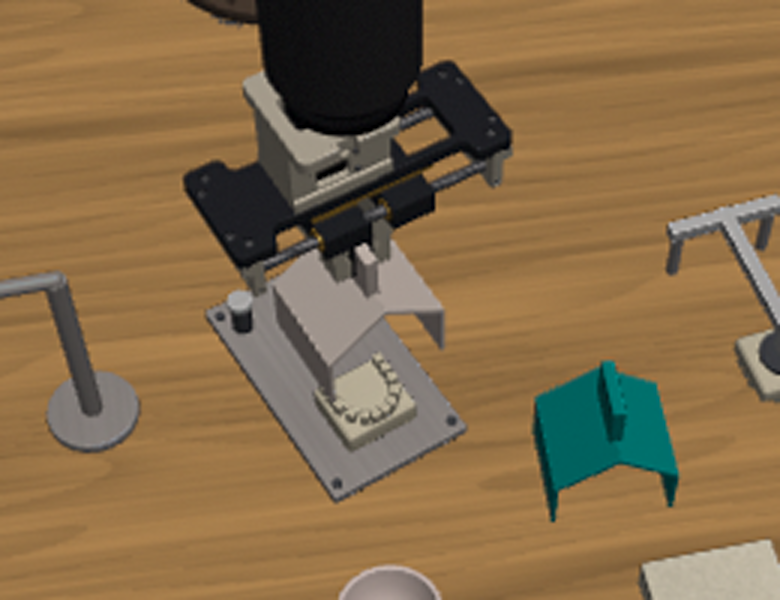

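The guard is held by its fin and clear of the jaw. Next I raise it, turn it and carry it over the rail.

apply_moves([
  [[0, 0, 4], 0],
  [[0, -1, 8], 0],
  [[0, -4, 9.5], 7],
  [[0, -8, 9.5], 15],
  [[0, -12, 9.5], 23],
  [[0, -16, 9.5], 31],
  [[-1, -20, 9.5], 39],
  [[-2, -24, 9.5], 47],
  [[-2.5, -27, 9.5], 55],
  [[-2.9, -29, 9.5], 63],
])

```text
clock: 6.15
tool_pos: [0.5084, -0.2852, 0.2867]
orientation: [180.0, -0.2, 175.0]
force: [-0.1, 0.6, -1.0]
opening: 0.0098
```

apply_moves([
  [[0.1, -1, 0], 4],
  [[0.2, -2, 0], 8.4],
  [[0.2, -2, 0], 8.4],
  [[0.2, -2, 0], 8.4],
  [[0.2, -2, 0], 8.4],
])

```text
clock: 6.65
tool_pos: [0.5115, -0.3029, 0.2879]
orientation: [180.0, -0.1, -176.9]
force: [-0.3, -0.2, -1.3]
opening: 0.0098
```

```bash
python3 - <<'E'
from h import *
o=ctrl.get_obs();print(o['tool_pos'],o['orientation'],o['force'],o['opening'])
p,d=ctrl.snapshot('scene');cv2.imwrite('pics/s3.png',cv2.resize(p[100:310,50:310],None,fx=2.85,fy=2.85,interpolation=cv2.INTER_CUBIC))
p,d=ctrl.snapshot('wrist');cv2.imwrite('pics/w3.png',p)
E
```

```text
[ 0.51148823 -0.30288954  0.28792575] [ 1.79972189e+02 -5.30933124e-02 -1.76869649e+02] [-0.32184045 -0.23747377 -1.30163821] 0.009791865159443929
```

View pics/s3.png

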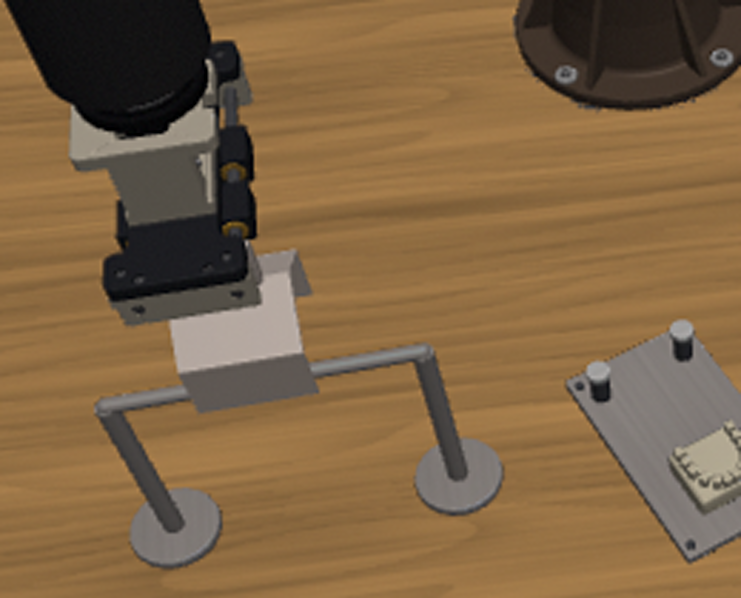

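View pics/w3.png

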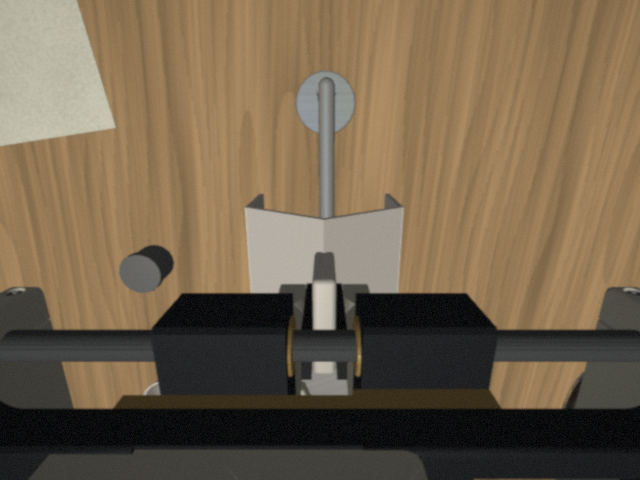

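apply_moves([
  [[0, 0, -2], 0],
  [[0, 0, -4], 0],
  [[0, 0, -6], 0],
  [[0, 0, -8], 0],
  [[0, 0, -9], 0],
  [[0, 0, -9.4], 0],
  [[0, 0, -9.6], 0],
  [[0, 0, -9.7], 0],
  [[0, 0, -9.8], 0],
  [[0, 0, -9.8], 0],
])

```text
clock: 7.75
tool_pos: [0.5118, -0.3035, 0.191]
orientation: [-180.0, 0.0, -176.8]
force: [0.0, -0.2, -1.3]
opening: 0.0098
```

apply_moves([
  [[0, 0, -0.1], 0],
  [[0, 0, -0.2], 0],
  [[0, 0, -0.3], 0],
  [[0, 0, -0.3], 0],
  [[0, 0, -0.3], 0],
])

```text
clock: 8.25
tool_pos: [0.5119, -0.3036, 0.1903]
orientation: [-179.9, 0.1, -176.8]
force: [-4.4, 5.8, 13.9]
opening: 0.0097
```

apply_moves([
  [[0, 0, 0.15], 0],
  [[0, 0, 0.15], 0],
])

```text
clock: 8.45
tool_pos: [0.5119, -0.3036, 0.1903]
orientation: [-180.0, 0.1, -176.8]
force: [-2.4, 2.9, 7.4]
opening: 0.01
```

apply_moves([
  [[0, 0, 0], 0],
  [[0, 0, 0], 0],
  [[0, 0, 0], 0],
  [[0, 0, 0], 0],
  [[0, 0, 0], 0],
  [[0, 0, 0], 0],
  [[0, 0, 0], 0],
], hand=5)

```text
clock: 9.15
tool_pos: [0.5117, -0.3034, 0.189]
orientation: [180.0, -0.0, -176.8]
force: [0.6, 0.4, 0.5]
opening: 0.0496
```

```bash
python3 - <<'E'
from h import *
o=ctrl.get_obs();print(o['tool_pos'],o['orientation'],o['force'],o['opening'])
p,d=ctrl.snapshot('scene');cv2.imwrite('pics/s4.png',cv2.resize(p[100:310,50:310],None,fx=2.85,fy=2.85,interpolation=cv2.INTER_CUBIC))
E
```

```text
[ 0.51165142 -0.30343174  0.18900036] [ 1.79998389e+02 -3.06232962e-03 -1.76798511e+02] [0.57486426 0.37965185 0.45333099] 0.04957377838326356
```

View pics/s4.png

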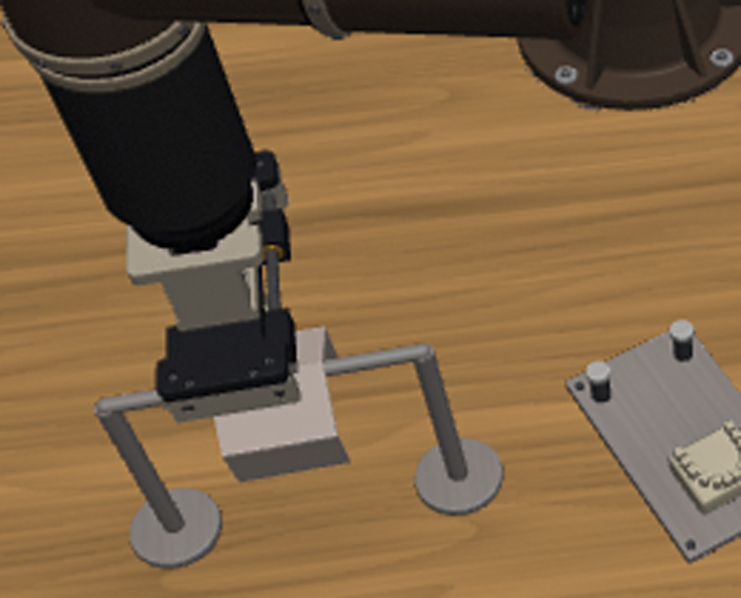

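apply_moves([
  [[0, 0, 2], 0],
  [[0, 0, 5], 0],
  [[0, 0, 8], 0],
  [[0, 2, 10], 0],
  [[0, 6, 10], -7],
  [[0, 10, 10], -15],
  [[0, 14, 10], -23],
  [[0, 18, 10], -31],
  [[0, 22, 10], -39],
  [[0, 26, 10], -47],
])

```text
clock: 10.2
tool_pos: [0.5114, -0.0421, 0.2893]
orientation: [180.0, 0.0, 135.9]
force: [0.3, -0.4, 0.5]
opening: 0.0499
```

apply_moves([
  [[0, 4, 0], -8],
  [[0, 8, 0], -16],
  [[0, 12, 0], -24],
  [[0, 16, 0], -32],
  [[0, 20, 0], -38],
  [[0, 24, 0], -38],
  [[0, 28, -1], -38],
  [[0, 31, -2], -38],
  [[0, 33, -3], -38],
  [[0, 33, -3], -38],
], hand=6)

```text
clock: 11.2
tool_pos: [0.5109, 0.2878, 0.2568]
orientation: [-179.8, 0.1, 98.3]
force: [0.0, -0.7, -0.6]
opening: 0.0599
```

```bash
python3 - <<'E'
from h import *
o=ctrl.get_obs();print(o['tool_pos'],o['orientation'],o['force'],o['opening'])
p,d=ctrl.snapshot('wrist');cv2.imwrite('pics/w5.png',p);np.save('pics/w5.npy',d)
p,d=ctrl.snapshot('scene');cv2.imwrite('pics/s5.png',p)
E
```

```text
[0.51089579 0.28783491 0.25677147] [-1.79844141e+02  9.01505700e-02  9.83453506e+01] [ 0.03639339 -0.74603077 -0.57525053] 0.05994410056476601
```

View pics/s5.png

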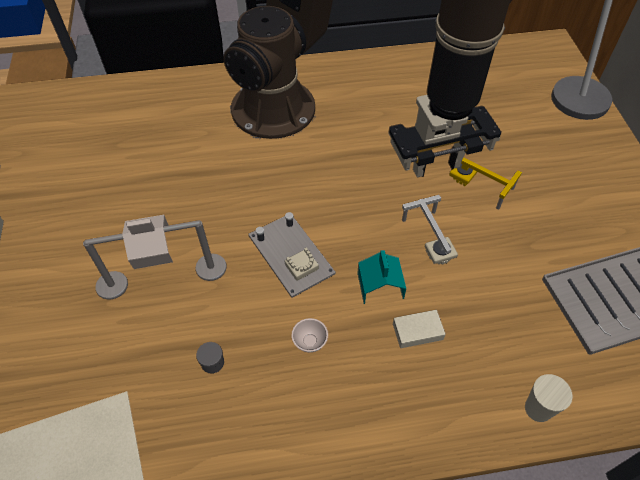

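View pics/w5.png

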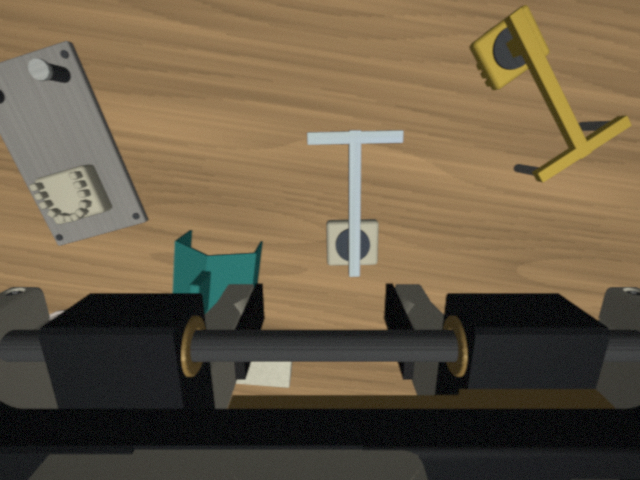

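The guard hangs centred astride the bar at about (148,240). The wrist view shows the upper half at about (355,200), almost aligned with the tool.

```bash
python3 - <<'E'
from h import *
p=cv2.imread('pics/w5.png');cv2.imwrite('pics/w5c.png',cv2.resize(p[120:285,295:415],None,fx=3.6,fy=3.6,interpolation=cv2.INTER_CUBIC))
E
```

```text
(no output)
```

View pics/w5c.png

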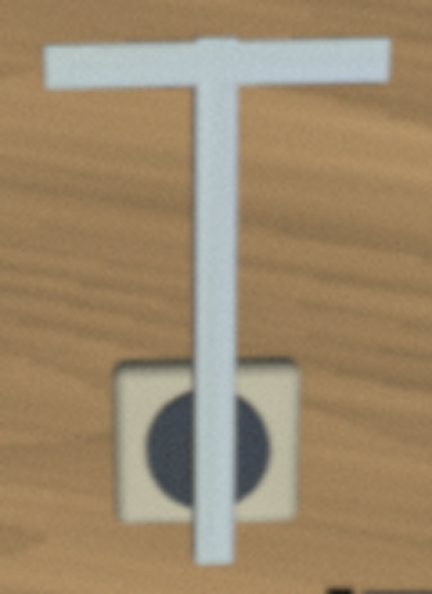

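```bash
python3 - <<'E'
from h import *
o=ctrl.get_obs()
g=lambda x,y,z:wplane(o,295+(x+.5)/3.6-.5,120+(y+.5)/3.6-.5,z)[:2]
A=g(45,68,.058);B=g(390,60,.058);r=g(217,38,.058);f=g(214,564,.058);p=g(208,445,.032)
d=f-r;y=np.arctan2(d[1],d[0]);x=d/np.hypot(*d)
e=B-A
print(A,B,'mid',(A+B)/2,np.hypot(*e),np.degrees(np.arctan2(-e[0],e[1])))
print(r,f,np.hypot(*d),np.degrees(y));print('orig from rear',r+.1*x,'front',f-.054*x,'xbar',(A+B)/2+.093*x,'plate',p-.026*x)
E
```

```text
[0.44062166 0.258633  ] [0.42498226 0.35132459] mid [0.43280196 0.30497879] 0.09400171264420257 9.577033452636368
[0.42614841 0.30373782] [0.57830826 0.3291141 ] 0.15426139184060686 9.468297080293839
orig from rear [0.52478609 0.320188  ] front [0.52504392 0.320231  ] xbar [0.524535   0.32027747] plate [0.52299736 0.31993261]
```

apply_moves([
  [[1.4, 3.25, -3], 1.1],
  [[1.4, 3.25, -7], 1.1],
  [[1.4, 3.25, -11], 1.1],
  [[1.4, 3.25, -14], 1.1],
  [[1.4, 3.25, -17], 1.1],
  [[1.4, 3.25, -19], 1.1],
  [[1.4, 3.25, -20], 1.1],
  [[1.4, 3.25, -20], 1.1],
  [[1.4, 3.25, -20], 1.1],
])

```text
clock: 12.2
tool_pos: [0.5265, 0.3189, 0.0603]
orientation: [179.9, -0.0, 99.3]
force: [-0.1, 0.1, 0.7]
opening: 0.0597
```

apply_moves([
  [[0, 0, 0], 0],
  [[0, 0, 0], 0],
  [[0, 0, 0], 0],
])

```text
clock: 12.5
tool_pos: [0.5259, 0.3192, 0.0599]
orientation: [179.9, -0.0, 99.4]
force: [0.1, 0.9, -0.5]
opening: 0.0601
```

```bash
python3 - <<'E'
from h import *
for i in range(4):
    o=ctrl.get_obs();print(o['clock'],o['tool_pos'],o['orientation'],o['joint_pos'])
    p,d=ctrl.snapshot('wrist')
cv2.imwrite('pics/w6.png',p)
E
```

```text
12.5 [0.52591199 0.31916292 0.05990776] [ 1.79938417e+02 -4.90464058e-02  9.93546534e+01] [ 4.94202888e+01  2.36272528e+01 -1.86759617e+01  2.84767567e-03
 -4.76180858e+01 -1.30067580e+02]
12.55 [0.52583375 0.31910216 0.05972571] [ 1.79952117e+02 -3.84115732e-02  9.93529225e+01] [ 4.94218025e+01  2.36404739e+01 -1.86834634e+01  1.93232495e-03
 -4.76146936e+01 -1.30070198e+02]
12.6 [0.52574497 0.31903777 0.05953297] [ 1.79967288e+02 -2.78434620e-02  9.93534990e+01] [ 4.94232223e+01  2.36542666e+01 -1.86912258e+01 -3.38601075e-04
 -4.76115508e+01 -1.30069503e+02]
12.65 [0.52569252 0.31895605 0.05938823] [ 1.79979147e+02 -1.51930847e-02  9.93558786e+01] [ 4.94232400e+01  2.36653557e+01 -1.86976626e+01  2.43143242e-03
 -4.76112435e+01 -1.30069003e+02]
```

View pics/w6.png

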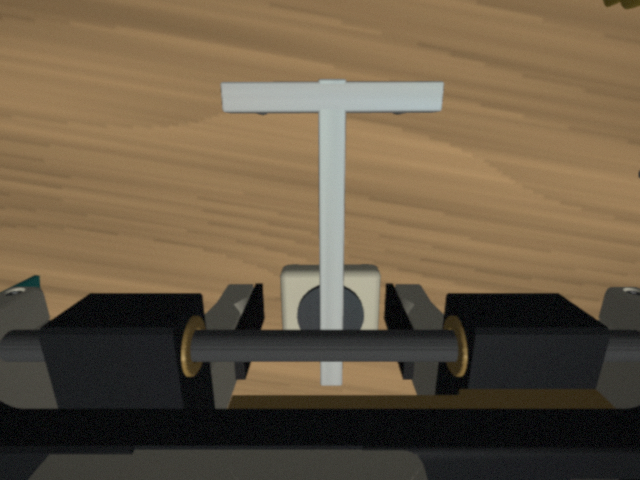

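```bash
python3 - <<'E'
from h import *
o=ctrl.get_obs()
A=wplane(o,222,97.5,.058);B=wplane(o,443,96.5,.058);f=wplane(o,331,386,.058);r=wplane(o,332.5,80.5,.058)
d=(f-r)[:2];x=d/np.hypot(*d);e=B-A
print((A+B)/2,np.hypot(*e[:2]),np.degrees(np.arctan2(-e[0],e[1])),r,f,np.hypot(*d),np.degrees(np.arctan2(d[1],d[0])))
print(((A+B)/2)[:2]+.093*x,r[:2]+.1*x,f[:2]-.054*x,o['tool_pos'])
E
```

```text
[0.43145453 0.30666439 0.058     ] 0.09331896833906783 9.61410268718207 [0.42515525 0.30559074 0.058     ] [0.57639717 0.3308665  0.058     ] 0.1533394351931425 9.487667903894923
[0.5231824  0.32199407] [0.52378736 0.32207427] [0.52313583 0.32196539] [0.52564304 0.31891869 0.05922385]
```

apply_moves([
  [[-0.1, 0.2, -0.7], 0.1],
  [[-0.1, 0.2, -1.4], 0.1],
  [[-0.1, 0.2, -1.8], 0.1],
  [[-0.1, 0.2, -1.9], 0.1],
  [[-0.1, 0.2, -1.9], 0.1],
  [[-0.1, 0.2, -1.9], 0.1],
])

```text
clock: 13.3
tool_pos: [0.5248, 0.3209, 0.0401]
orientation: [180.0, 0.0, 99.5]
force: [0.5, 0.6, 0.3]
opening: 0.0598
```

apply_moves([
  [[-0.1, 0, -0.1], 0],
  [[-0.1, 0, -0.1], 0],
  [[-0.1, 0, -0.1], 0],
  [[-0.1, 0, -0.1], 0],
  [[-0.1, 0, -0.1], 0],
  [[-0.1, 0, -0.1], 0],
  [[-0.1, 0, -0.1], 0],
  [[-0.1, 0, -0.1], 0],
  [[-0.1, 0, -0.1], 0],
  [[-0.1, 0, -0.1], 0],
], hand=0)

```text
clock: 14.3
tool_pos: [0.5237, 0.3211, 0.0391]
orientation: [180.0, -0.0, 99.5]
force: [0.9, 2.2, -0.6]
opening: 0.0118
```

apply_moves([
  [[0, 0, 0], 0],
  [[0, 0, 0], 0],
  [[0, 0, 0], 0],
  [[0, 0, 0], 0],
  [[0, 0, 0], 0],
])

```text
clock: 14.8
tool_pos: [0.5237, 0.3209, 0.0391]
orientation: [180.0, -0.0, 99.4]
force: [0.1, 1.7, -0.9]
opening: 0.0119
```

apply_moves([
  [[0, 0, 1], 0],
  [[0, 0, 2.5], 0],
  [[0, 0, 4.5], 0],
  [[0, 0, 7], 0],
  [[0, 0, 9.5], 0],
  [[0, 0, 12], 0],
  [[0, 0, 13.5], 0],
  [[0, 0, 14], 0],
  [[0, 0, 14], 0],
  [[0, 0, 14], 0],
])

```text
clock: 15.8
tool_pos: [0.5229, 0.3201, 0.1779]
orientation: [-179.9, 0.1, 99.4]
force: [-0.2, -1.2, -4.2]
opening: 0.0117
```

```bash
python3 - <<'E'
from h import *
o=ctrl.get_obs();print(o['tool_pos'],o['orientation'],o['force'],o['moment'],o['opening'])
p,d=ctrl.snapshot('wrist');cv2.imwrite('pics/w7.png',p);np.save('pics/w7.npy',d)
c=ctrl.camera_model('wrist');T=wT(o)
for u,v in[(222,97),(440,97),(332,90),(332,150),(332,200),(332,250),(332,280)]:
    z=d[v,u];q=T@np.array([(u-c['cx'])/c['fx']*z,(v-c['cy'])/c['fy']*z,z,1]);print(u,v,np.round(q[:3],4))
p,d=ctrl.snapshot('scene');cv2.imwrite('pics/s7.png',cv2.resize(p[100:300,330:550],None,fx=3,fy=3,interpolation=cv2.INTER_CUBIC))
E
```

```text
[0.52294302 0.32014873 0.17793193] [-1.79893748e+02  5.34727609e-02  9.94248444e+01] [-0.21010417 -1.16650931 -4.17914996] [ 0.06433268 -0.16077081  0.02588808] 0.011662748253609394
222 97 [0.4373 0.2675 0.1972]
440 97 [0.4242 0.3465 0.198 ]
332 90 [0.4284 0.307  0.1986]
332 150 [0.4492 0.3107 0.1976]
332 200 [0.4682 0.314  0.1982]
332 250 [0.4894 0.3177 0.1969]
332 280 [0.5019 0.3198 0.1991]
```

View pics/w7.png

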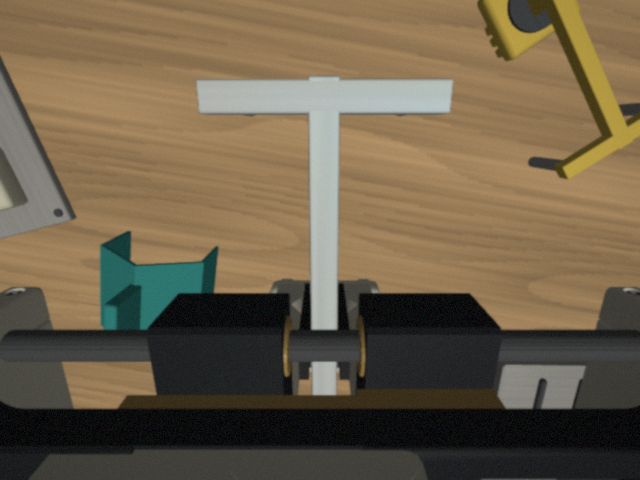

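View pics/s7.png

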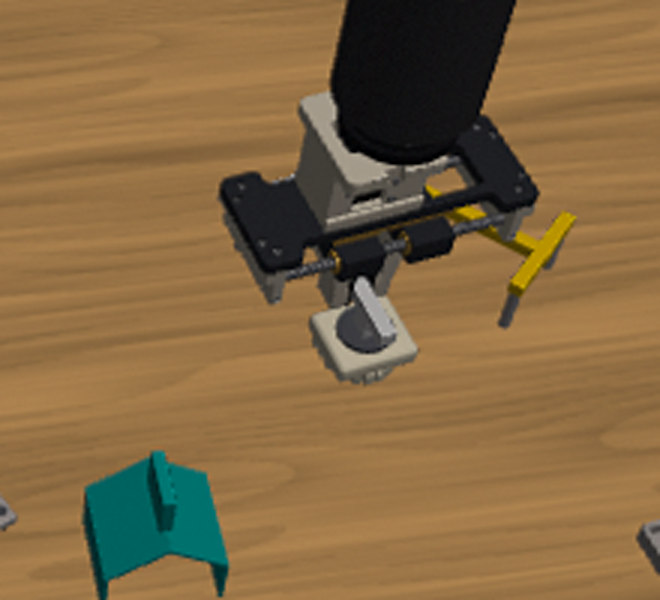

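```bash
python3 - <<'E'
from h import *
p=cv2.imread('pics/w7.png');cv2.imwrite('pics/w7c.png',cv2.resize(p[60:130,185:465],None,fx=2.8,fy=2.8,interpolation=cv2.INTER_CUBIC))
E
```

```text
(no output)
```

View pics/w7c.png

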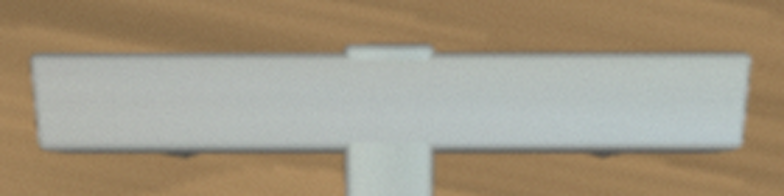

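```bash
python3 - <<'E'
from h import *
o=ctrl.get_obs();print(o['tool_pos'])
f=lambda x,y:wplane(o,185+(x+.5)/2.8-.5,60+(y+.5)/2.8-.5,o['tool_pos'][2]+.0189)[:2]
L=(f(32,56)+f(42,149))/2;R=(f(750,56)+f(742,149))/2;m=(L+R)/2;e=R-L
y=np.arctan2(-e[0],e[1]);x=np.array([np.cos(y),np.sin(y)])
print(np.hypot(*e),np.degrees(y),m,'orig',m+.093*x,'bar rear',f(390,46)+.1*x,'rel',m+.093*x-o['tool_pos'][:2], 'xbar width',np.hypot(*(f(391,149)-f(391,56))))
E
```

```text
[0.52303532 0.32024721 0.17770608]
0.09352254218025796 9.446628023731918 [0.43095607 0.30476551] orig [0.52269489 0.32002949] bar rear [0.5228352 0.3198678] rel [-0.00034042 -0.00021772] xbar width 0.011395275573352782
```

apply_moves([
  [[0, -1, 0], 0],
  [[0, -3, 0], 1],
  [[0, -6, 0], 2],
  [[0, -9.5, 0], 4],
  [[0, -13, 0], 6],
  [[0, -16.5, 0], 8],
  [[-0.3, -20, 0], 10],
  [[-0.5, -23.5, 0], 12],
  [[-0.7, -26.5, 0], 13],
  [[-0.8, -29, 0], 14.2],
])

```text
clock: 16.9
tool_pos: [0.5146, 0.0286, 0.1787]
orientation: [-179.9, -0.0, 113.7]
force: [1.3, 0.2, -3.3]
opening: 0.0118
```

apply_moves([
  [[0, -1.5, 0], 0],
  [[0, -2.6, 0], 0],
  [[0, -3.2, 0], 0],
  [[0, -3.3, 0], 0],
  [[0, -3.3, 0], 0],
  [[0, -3.3, -1], 0],
  [[0, -3.3, -2], 0],
  [[0, -3.3, -3], 0],
  [[0, -3.3, -3], 0],
  [[0, -3.3, -3], 0],
])

```text
clock: 17.9
tool_pos: [0.5155, -0.0022, 0.1485]
orientation: [-179.9, 0.0, 113.7]
force: [0.3, 0.6, -3.5]
opening: 0.0115
```

```bash
python3 - <<'E'
from h import *
o=ctrl.get_obs();print(o['tool_pos'],o['orientation'],o['force'],o['moment'],o['opening'])
p,d=ctrl.snapshot('wrist');cv2.imwrite('pics/w8.png',p);np.save('pics/w8.npy',d)
p,d=ctrl.snapshot('scene');cv2.imwrite('pics/s8.png',cv2.resize(p[130:330,180:440],None,fx=3,fy=3,interpolation=cv2.INTER_CUBIC))
E
```

```text
[ 0.51545596 -0.00218198  0.14854345] [-1.79929805e+02  5.35039073e-03  1.13663951e+02] [ 0.34355105  0.64446161 -3.46737737] [ 0.03805773 -0.19542059  0.01427168] 0.011485850789944116
```

View pics/w8.png

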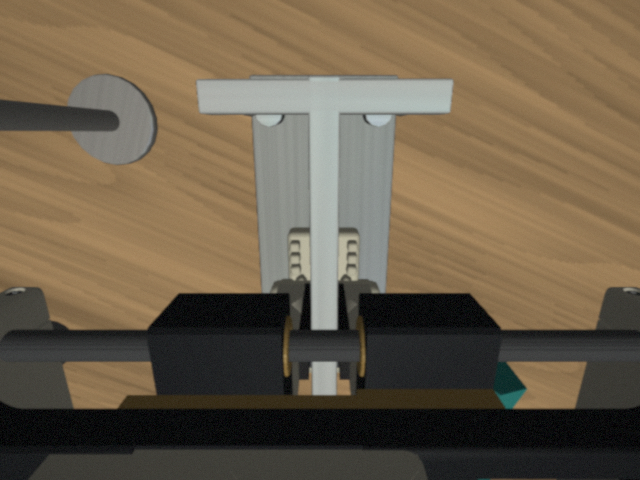

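View pics/s8.png

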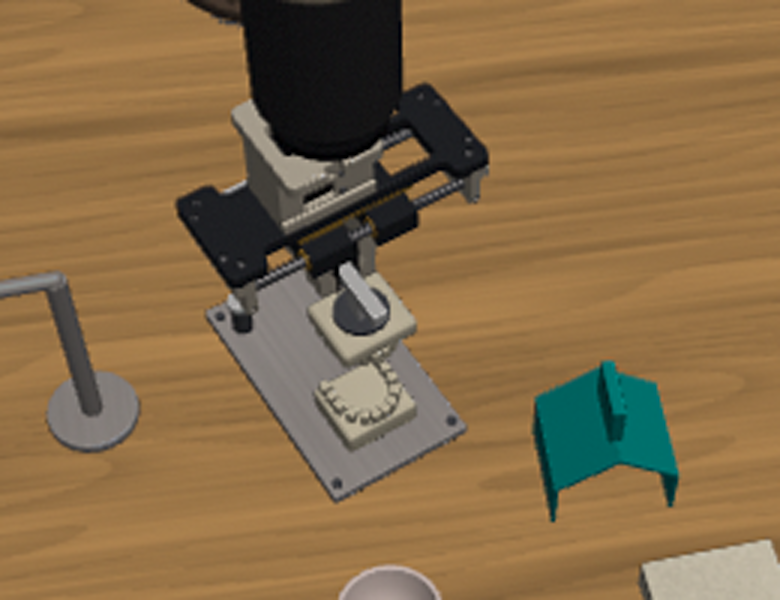

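apply_moves([
  [[0, -0.1, -0.6], 0],
  [[0, -0.1, -1.4], 0],
  [[0, -0.1, -2.2], 0],
  [[0, -0.1, -2.9], 0],
  [[0, -0.1, -3.4], 0],
  [[0, -0.1, -3.7], 0],
  [[0, -0.1, -3.8], 0],
  [[0, -0.1, -3.8], 0],
  [[0, -0.1, -3.8], 0],
  [[0, -0.1, -3.8], 0],
])

```text
clock: 19.0
tool_pos: [0.5159, -0.0031, 0.1114]
orientation: [180.0, 0.0, 113.7]
force: [0.1, -0.3, -4.4]
opening: 0.0118
```

```bash
python3 - <<'E'
from h import *
p,d=ctrl.snapshot('top');cv2.imwrite('pics/t9.png',cv2.resize(p[200:320,290:540],None,fx=3.2,fy=3.2,interpolation=cv2.INTER_CUBIC))
p,d=ctrl.snapshot('scene');cv2.imwrite('pics/s9.png',cv2.resize(p[190:310,230:350],None,fx=5,fy=5,interpolation=cv2.INTER_CUBIC))
o=ctrl.get_obs();print(o['clock'],o['tool_pos'],o['orientation'],o['force'],o['moment'],o['opening'])
p,d=ctrl.snapshot('wrist');cv2.imwrite('pics/w9.png',p)
c=ctrl.camera_model('wrist');T=wT(o)
for u,v in[(222,97),(440,97),(324,90),(324,150),(324,200),(324,250),(324,280)]:
    z=d[v,u];q=T@np.array([(u-c['cx'])/c['fx']*z,(v-c['cy'])/c['fy']*z,z,1]);print(u,v,np.round(q[:3],4))
E
```

```text
19.1 [ 0.51577458 -0.00311099  0.11129784] [1.79972245e+02 2.25383542e-03 1.13651878e+02] [-0.21162706 -0.81299887 -4.44080466] [ 0.09347179 -0.11397819 -0.00394051] 0.011960493600953527
222 97 [ 0.4455 -0.0752  0.1302]
440 97 [ 0.4133 -0.0017  0.1307]
324 90 [ 0.4283 -0.0417  0.1315]
324 150 [ 0.4477 -0.0332  0.1305]
324 200 [ 0.4654 -0.0254  0.1313]
324 250 [ 0.4849 -0.0168  0.1305]
324 280 [ 0.4972 -0.0115  0.131 ]
```

View pics/w9.png

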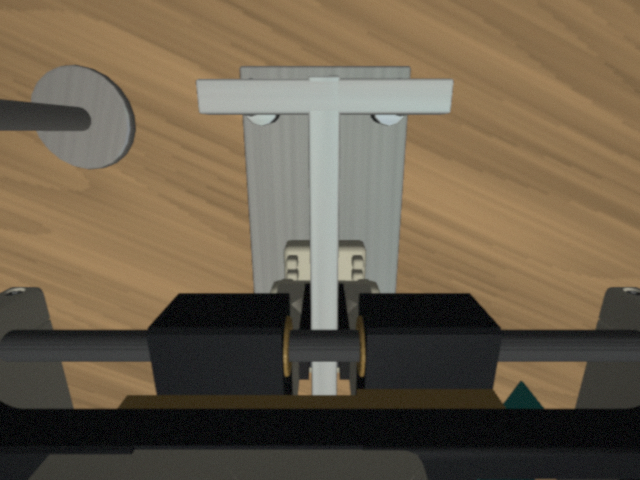

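View pics/s9.png

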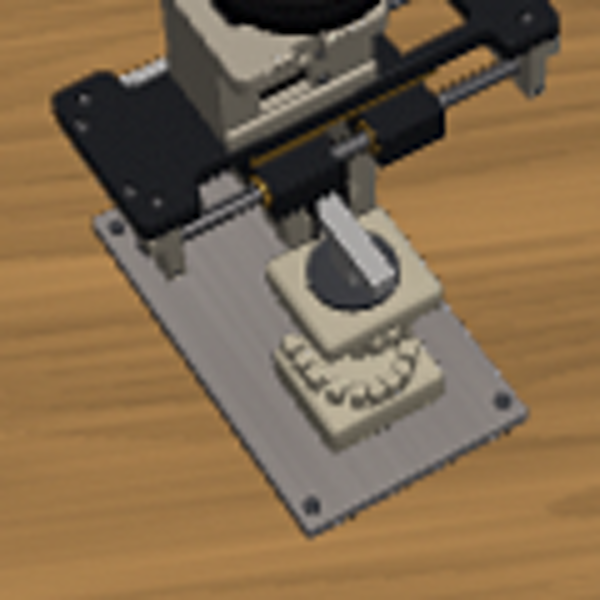

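View pics/t9.png

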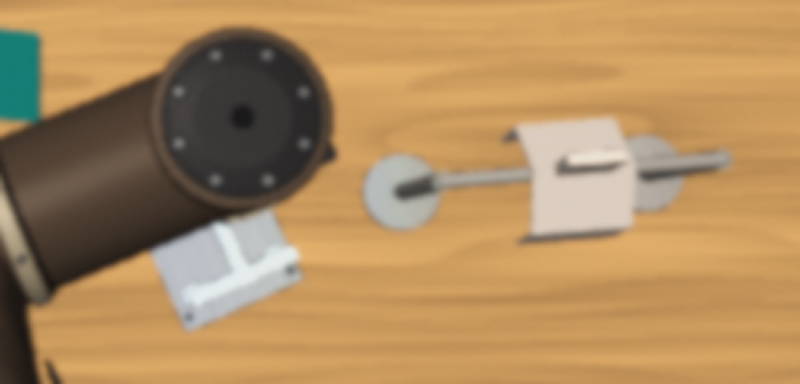

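apply_moves([
  [[0, 0, -0.1], 0],
  [[-0.05, 0, -0.2], 0],
  [[-0.05, 0, -0.25], 0],
  [[-0.05, 0, -0.25], 0],
  [[-0.05, 0, -0.25], 0],
  [[-0.05, 0, -0.25], 0],
  [[-0.05, 0, -0.25], 0],
  [[-0.05, 0, -0.25], 0],
  [[-0.05, 0, -0.25], 0],
  [[-0.05, 0, -0.25], 0],
])

```text
clock: 20.15
tool_pos: [0.5151, -0.0032, 0.1085]
orientation: [180.0, -0.0, 113.6]
force: [-0.5, 0.5, -4.2]
opening: 0.0114
```

apply_moves([
  [[0, 0, 0], 0],
  [[0, 0, 0], 0],
  [[0, 0, 0], 0],
  [[0, 0, 0], 0],
  [[0, 0, 0], 0],
  [[0, 0, 0], 0],
  [[0, 0, 0], 0],
  [[0, 0, 0], 0],
  [[0, 0, 0], 0],
  [[0, 0, 0], 0],
])

```text
clock: 21.15
tool_pos: [0.5152, -0.0032, 0.1086]
orientation: [180.0, 0.0, 113.6]
force: [-0.4, -0.6, -3.2]
opening: 0.0117
```

```bash
python3 - <<'E'
from h import *
p,d=ctrl.snapshot('scene');cv2.imwrite('pics/s10.png',p)
o=ctrl.get_obs();print(o['clock'],o['tool_pos'],o['orientation'],o['qvel'])
p,d=ctrl.snapshot('wrist');cv2.imwrite('pics/w10.png',p)
c=ctrl.camera_model('wrist');T=wT(o);v,u=np.mgrid[0:480,0:640]
Q=np.stack([(u-c['cx'])/c['fx']*d,(v-c['cy'])/c['fy']*d,d,np.ones_like(d)],-1)@T.T
print('bar z along v',[round(float(np.median(Q[a:a+20,320:330,2])),4) for a in range(90,280,30)])
print('xbar z L,R',np.median(Q[90:103,203:215,2]),np.median(Q[90:103,435:448,2]))
E
```

```text
21.2 [ 0.5151408  -0.00317179  0.10855054] [-1.79997104e+02  1.01017861e-03  1.13649935e+02] [-1.82532055e-06 -7.09238742e-02  2.43559814e-02  1.43808422e-02
 -2.53436259e-02 -3.66480707e-02]
bar z along v [0.1283, 0.1283, 0.1282, 0.1283, 0.1282, 0.1282, 0.1281]
xbar z L,R 0.12775400200846065 0.12878550619612814
```

View pics/s10.png

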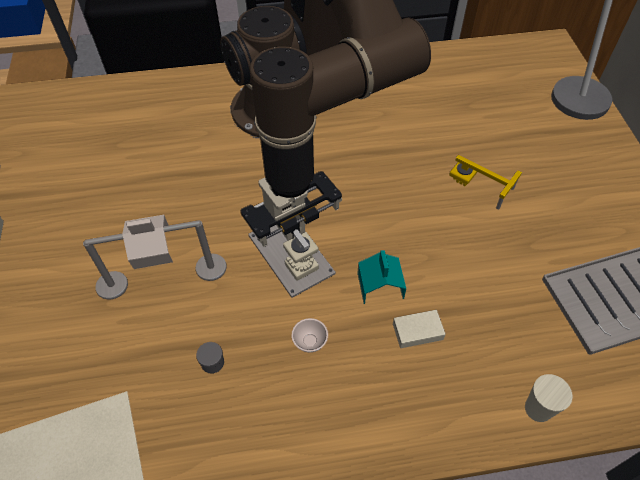

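View pics/w10.png

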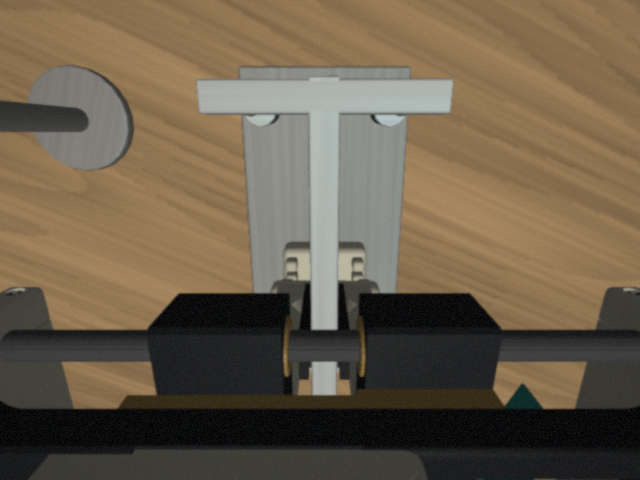

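The last scene view shows the guard on the bar at (148,240), the upper half over the lower half at (300,255), and the bystanders where they were. In the wrist view, the bar (column 324) is centred over the base (239–411) and the posts (262, 388).

```bash
python3 -c "
from plant import ctrl
print(ctrl.close_job())"
```

```text
the job is handed in; nothing more can be done
None
```

The white guard hangs centred astride the rail's bar. The arm is holding the upper half by its balance point, level and still above the lower half. I handed the job in at about 21 s of the 67 s allowed.

- **Gap:** the arm's own position reading puts the upper half's origin at 69.5 mm (gap 25.5 mm). Wrist depth gives about 70 mm (gap about 26 mm), so the two agree to within 1 mm.
- **Alignment:** the balance point is within about 1 mm of where it belongs, and the yaw is within about 0.2°. The wrist view shows the bar centred over the lower base, with the crossbar over the posts.
- **Level and still:** the bar's height is constant to 0.2 mm along its visible length. The two crossbar ends differ by 1 mm, which may be depth noise or about 0.6° of roll. Joint speeds were below 0.1 °/s.
- **Contact:** I saw no sign of the two halves touching. The highest force I read was about 16 N, while seating the guard on the bar.
- **Bystanders:** the carton, bowl and jar looked unmoved in the last picture, as did both look-alikes.
- **Disagreement:** two close wrist measurements of the upper half before the grasp differed by about 2 mm. I used their average. After lifting, the balance point measured within 0.5 mm of the grasp centre.

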